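# Uncover the bracket gap and hold the hidden bolt head

### The arm

A 6-joint arm with a two-finger parallel gripper is mounted at the origin on the work surface. World frame = base frame: x ahead of the robot, y to its left, z up, the work surface at z = 0. Lengths are in m, angles in rad, forces in N, time in s.
With the tool pointing down it reaches from about 0.325 to 0.875 m from the base axis. Payload 4.4 kg.
Tool frame: the origin (TCP) lies at the very end of the fingers, on their centre line; the grasp point (between the pads) lies 19 mm behind it; z points along the fingers, x is the direction in which the jaws open and shut, and the axes are right-handed (so a half turn about z gives the same grasp; the last joint's range is limited). The gripper opens to 85 mm and grips with 20 to 120 N. Pads are 22 mm wide; open, the fingers measure 114 mm over their backs; the gripper's body (76 mm by 85 mm) begins 54 mm behind the grasp point. The pads swing forward as they close: fully open they stand 13 mm farther back than shut.
Start: joints at [-1.26, 0.207, 1.542, -0, 1.393, -0.15], TCP at [0.256, -0.515, 0.231] pointing down, gripper open.
Joint ranges: [-2.73, 2.73], [-0.86, 2.22], [0.23, 2.46], [-1.11, 4.25], [0.08, 2.63], [-2.82, 2.82]. Speed limits (rad/s): [2.79, 2.79, 3.14, 3.14, 3.14, 3.14].

### API

Orientations are given as a unit quaternion [w, x, y, z].
In Python, from cell import r gives the robot as it stands. The module is installed in compiled form; this text tells all that it offers.
- The arm moves only by the tool drive_tool, never from a script. Its argument "increments" is a list of rows, each an object of numbers: "dx", "dy", "dz": the shift along the tool's x, y, z in mm; "ax", "ay", "az": the turn, a rotation vector about the tool's x, y, z in rad; "hand": the closure, from -1 (fully open) to 1 (shut). In form: [{"dx": .., "dy": .., "dz": .., "ax": .., "ay": .., "az": .., "hand": ..}, ...]. A call has 1 to 20 rows; each row shifts and turns the commanded pose from where the row before left it, along the tool's axes as they then stand; what a row does not reach is not made up. A row lasts 1/8 s, in which the tool goes at most 62.5 mm and 10.7 degrees, less where a joint would pass 70% of its speed; a pose out of reach is approached as far as the arm can. A call is refused whole if a number of a shift passes 62.5 or a number of a turn 0.188, either way. A call with a gripper value outside its range is refused whole. The fingers move at their own pace and stop on an object; "squeeze" is the grip in N (left out, the last holds). Time passes only in rows, so rows that do not move let the fingers close. It gives the time, the measured TCP pose, the force and the opening at its end, in the units of the state.
- r.get_obs(): the state, without advancing time (a new reading comes with each control period).
- r.camera(name): name is "scene" or "top"; returns the picture (480x640x3 uint8, red, green, blue); there is no depth.
- r.camera_info(name): a dict with "intrinsics" (3x3 intrinsics, pixels), "dist" ([k1, k2, p1, p2, k3] as OpenCV has them; the pictures are not rectified), "eye" and "orientation" of the camera in the world. Camera axes: x right, y down, z forward; pixel columns grow to the right and rows downward; lengths in m; the calibration is good to about 2 mm. A picture is of the moment at which its call begins. camera_info takes no time and is no camera call.
- r.finish_job(): hands the job in, once; it reports no verdict.
Trained networks look in the newest picture that a camera, given by its name, has taken for a name from the list of things; names that differ only in an ending like _2 or _b are one class to them, and where a whole thing is asked for, a point or a joint stands for the part that bears it (a point fixed in the world has none). Each returns a list of dicts, best first, with "confidence" (0 to 1); they miss things now and then, are a little off and sometimes report something else, mostly with a low value. They report only what shows in the picture. A call takes as long as a camera call. They do not tell look-alikes from the thing itself.
- r.spot_in(name, camera): "at" ([x, y, z] in m, in world coordinates, good to about 4 mm: the middle of the surface that is visible of it).
- r.silhouettes(name, camera): "region" (480x640 bool, what is visible of it).
The state is a dict: "time_s": time; "qpos": joint angles; "dq": joint speeds; "joint_torque": joint torques, N m; "tcp_pos": TCP position; "ee_rot": TCP orientation; "ft_force": force on the tool from outside, world axes, zero at the start; "ft_torque": the same for the moment, N m; "finger_gap": opening from 0.0 (shut) to 1.0 (fully open).
Only numpy, scipy, OpenCV 4.12 (cv2) and the standard library are available. Lean on these libraries where they do the work, as an engineer would, in place of code of your own. Each camera call takes 0.05 s, during which the arm holds its last target. There are 200 camera calls.

### The job

A nut driver is running on one of the two bolts of the slide warmer's bracket, but the whole bolt just creeps round with its nut. Lift the loose cover off the narrow gap behind the bracket plate and set it down gently, flat and right way up on the free bench; then reach down into the gap, grip the hexagonal head of the driven bolt well between the fingers and hold it so that it stops turning, and finish while still holding it. Do not knock the bracket or the warmer hard, and leave the slide box, the jar and the pipette where they are.

Things in the scene. Friction and masses are not known exactly. Their poses are not given: they have to be found in the camera images.
- cover_handle (a point): Loose aluminium cover lying over the gap: a flat sheet 68 mm (x) by 200 mm (y), 4 mm thick, about 0.18 kg, with a black block handle upright on its middle, 16 mm (x) by 30 mm (y), 34 mm high. This point is the centre of the handle, 21 mm above the sheet's underside; x and y are the sheet's short and long way, z up. The sheet lies with its long way along the gap, 130 mm above the bench.
- bracket: Fixed unit: upright steel plate (250 mm along y, 6 thick, 130 high) and a low white slide warmer (190 x 270, 130 high) beyond it; between them a gap 48 mm wide along x, open at both ends, covered on top. Origin: bench level, middle of the gap; x points from plate to warmer, y along the gap, z up. Gap faces at x = -24 (plate) and +24 mm. Bolts at y = +60 and -60 mm, 100 mm up.
- bolt_head (a point): Steel hexagonal head of the bolt the driver turns, in the middle of the gap: 24 mm across flats, 27.7 across corners, 16 thick, 30 mm below the tops of plate and warmer, 94 mm free below it and 50 or more to either side. Origin: its centre; x is the bolt's axis (the bracket's x). A 16 mm thick, 16 mm long sleeve joins it to the plate. It turns with joint bolt.
- bolt (a joint): Angle of the driven bolt about the bracket's x, rad, 0 to 1.05 at the start. At 0 and every 60 degrees two flats are upright and face along the gap (bracket's y). Left alone it creeps on at about 0.08 rad/s (0.15 N m, heavily damped); held, it stops. Firm fingers closing along the bracket's y stop it at any angle.
- tight_bolt: The other bolt, 120 mm along the gap from the driven one: an equal head in the gap, but a plain hexagonal nut and no driver on the near side. It is tight, never turns and needs nothing. Origin: centre of its head, 100 mm above the bench; x is its axis.
- slide_box: Bystander: closed grey slide box, 85 x 100 x 26 mm, on the warmer's top, well beyond the gap. Origin: centre of its underside. Leave alone.
- stain_jar: Bystander: amber jar, 60 mm in diameter, 90 mm high, on the bench to the left. Origin: centre of its underside. Leave alone.
- pipette: Bystander: white hand pipette, 250 mm long, 24 mm high, lying on the bench to the right. Origin: underside, near its middle. Leave alone.
- driver: Grey battery nut driver, fixed, level on the near (-x) side of the plate with its socket over the nut of the driven bolt: barrel 44 mm in diameter, ending 183 mm from the gap's middle, its top 22 mm above the bolt's axis. Its place shows which bolt is driven. Origin: same point as the driven head's centre; axes as the bracket's.
Mind the look-alikes: they are no part of the job. Of the things shaped like the part that bears cover_handle, the aluminium one is meant. What is shaped like the driver but purple is not meant.

How it is judged:
On the way:
1. the cover lies flat on the bench, right way up and let go (height (world z) of cover_handle below 0.027 m and angle between cover_handle's own z axis and vertical below 0.08 rad and contact force between the fingers and cover below 0.2 N and linear speed of cover below 0.02 m/s), for 0.2 s.
At the end, for the whole second after the job is handed in: The cover lies flat on the bench (handle up, within 0.08 rad), not touched by the fingers. Through the last second the driven bolt stands still (under 0.02 rad/s) with the fingers gripping its head (more than 6 N), the head's centre within 20 mm of the point midway between the pads (contact force between the fingers and bolt above 6 N and distance between the grasp point and bolt_head below 0.02 m and velocity of joint bolt between -0.02 and 0.02 rad/s and height (world z) of cover_handle below 0.027 m and angle between cover_handle's own z axis and vertical below 0.08 rad and contact force between the fingers and cover below 0.2 N); the arm keeps its last pose, push and grip.
It fails at once if the bracket or the warmer is hit with more than 25 N (contact force between any of the fingers, the arm and bracket above 25 N).
It fails at once if a bystander is moved by more than 20 mm (distance of any of slide_box, stain_jar, pipette from where it was at the start of the episode above 0.02 m).
It fails at once if the cover is dropped onto the bench (height (world z) of cover_handle below 0.06 m and linear speed of cover above 0.6 m/s).
It also fails if it takes over 56 s, if anything falls off the work surface, if the arm or the gripper's body presses on something with over 40 N, if the wrist force passes 120 N, or if a joint passes its speed limit or range.

## Working session

There is one attempt and no reset: what is moved stays moved. The work goes in short steps, Python scripts to look and compute and a tool call to move; the robot and the scene stay as the last step left them, time stands still between calls to the robot, and variables do not carry over. Pictures are saved under pics/ and viewed, about 8 in all and at most 12, crops included, and the job is handed in when it is done.

Besides the shell and the picture viewer there is one more tool, called after "Emit:" in YAML: its name, and indented under it one key for each argument. drive_tool: Moves the arm, as the interface text tells. Its arguments: {"type":"object","properties":{"increments":{"type":"array"},"squeeze":{"type":"number"}},"required":["increments"]}

```bash
mkdir -p pics
python3 - <<'E'
from cell import r
import cv2,numpy as np
o=r.get_obs();print(o)
for c in("scene","top"):
    im=r.camera(c);cv2.imwrite(f"pics/{c}0.png",im[...,::-1])
    i=r.camera_info(c);print(c,i)
    for n in("cover_handle","bracket","bolt_head","tight_bolt","driver","slide_box","stain_jar","pipette"):
        print(n,[(np.round(d["at"],3).tolist(),round(d["confidence"],2)) for d in r.spot_in(n,c)])
E
```

```text
{'time_s': 0.0, 'qpos': array([-1.25950047e+00,  2.07428835e-01,  1.54294583e+00,  2.98360515e-06,
        1.39347923e+00, -1.50454476e-01]), 'dq': array([-0.00206915, -0.00152477,  0.00028983,  0.00115289, -0.00053126,
        0.00073555]), 'joint_torque': array([-1.08246833e-03, -3.83031106e+01, -2.91598928e+01, -3.96100095e-04,
        1.05620641e-02, -2.67330392e-06]), 'tcp_pos': array([ 0.25595499, -0.51405842,  0.23012458]), 'ee_rot': array([-7.33779179e-04,  8.50151014e-01, -5.26537725e-01, -8.60158881e-04]), 'ft_force': array([-0.89699478, -0.85647474,  0.53714377]), 'ft_torque': array([-0.0220709 , -0.04805439,  0.04774703]), 'finger_gap': 1.0010906672922948}
scene {'intrinsics': array([[498.86531393,   0.        , 317.6887371 ],
       [  0.        , 498.86531393, 241.10445241],
       [  0.        ,   0.        ,   1.        ]]), 'dist': array([-0.00581929,  0.        ,  0.        ,  0.        ,  0.        ]), 'eye': array([ 1.13105079, -0.07943687,  1.20212322]), 'orientation': array([-0.19052039,  0.73351141,  0.6294136 , -0.17176004])}
cover_handle [([0.505, 0.076, 0.13
[... 636 characters left out ...]
t': array([0.05326392, 0.        , 0.        , 0.        , 0.        ]), 'eye': array([1.34652466e-01, 9.33675352e-04, 1.66722941e+00]), 'orientation': array([ 0.07720864, -0.70029719,  0.70505483, -0.08074872])}
cover_handle [([0.696, -0.245, 0.005], 0.96), ([0.284, 0.226, 0.007], 0.7), ([0.498, 0.079, 0.133], 0.68)]
bracket [([0.585, 0.085, 0.126], 0.77)]
bolt_head [([0.385, 0.484, 0.112], 0.51)]
tight_bolt [([0.443, 0.131, 0.106], 0.44), ([0.59, 0.087, 0.129], 0.36)]
driver [([0.266, 0.465, 0.112], 0.73), ([0.286, -0.346, 0.107], 0.69), ([0.388, 0.001, 0.111], 0.56)]
slide_box [([0.626, 0.155, 0.16], 0.76)]
stain_jar [([0.482, 0.455, 0.086], 0.81)]
pipette [([0.517, -0.428, 0.018], 0.97)]
```

View pics/scene0.png

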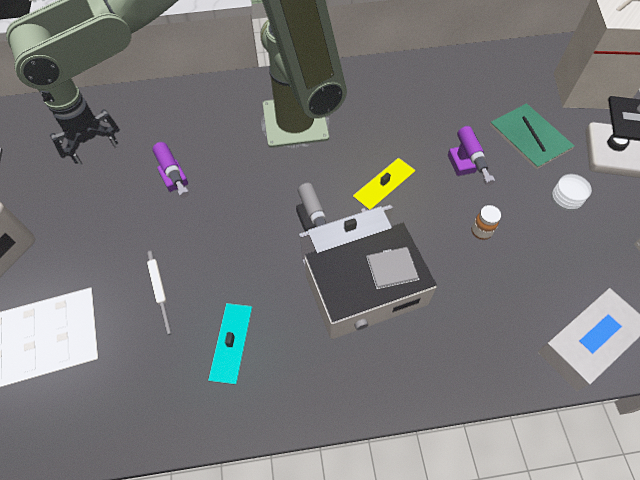

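View pics/top0.png

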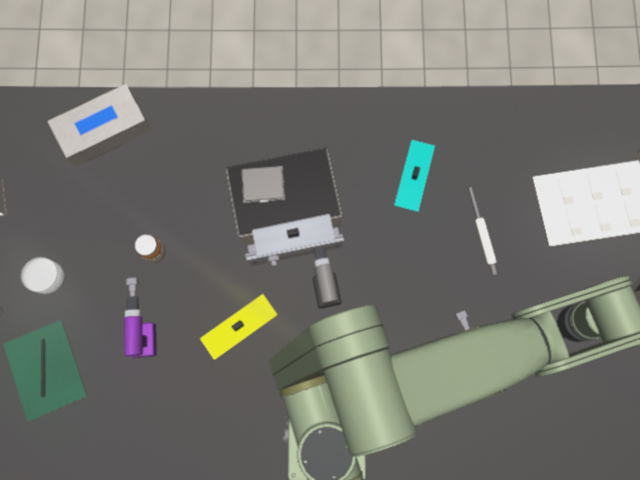

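The scene picture shows the aluminium cover at (350,228), with its black handle, over the gap. The grey driver is at (312,203), which is the −y side. The cyan cover at (230,343), the yellow cover at (385,183) and the purple drivers are look-alikes. The top view agrees: the cover's handle is at (293,232) and the driver at (325,280). Next I'll measure the pose precisely.

```bash
cat > h.py <<'E'
from cell import r
import cv2,numpy as np
from scipy.spatial.transform import Rotation as R
def cam(c):
    i=r.camera_info(c);q=np.array(i["orientation"])
    return i["intrinsics"],i["dist"],np.array(i["eye"]),R.from_quat(q[[1,2,3,0]]).as_matrix()
def toplane(c,px,z):
    K,D,e,M=cam(c)
    u=cv2.undistortPoints(np.array(px,float).reshape(-1,1,2),K,D).reshape(-1,2)
    d=np.c_[u,np.ones(len(u))]@M.T
    return (e+d*((z-e[2])/d[:,2])[:,None])[:,:2]
def proj(c,P):
    K,D,e,M=cam(c)
    Rc=M.T
    return cv2.projectPoints(np.array(P,float).reshape(-1,1,3),cv2.Rodrigues(Rc)[0],-Rc@e,K,D)[0].reshape(-1,2)
E
python3 - <<'E'
from h import *
for c in("scene","top"):
    r.camera(c)
    for n,z in(("cover_handle",.134),("bracket",.13),("driver",.1)):
        for d in r.silhouettes(n,c):
            m=d["region"].astype(np.uint8);k=max(cv2.findContours(m,0,1)[0],key=cv2.contourArea).reshape(-1,2)
            w=toplane(c,k,z);rc=cv2.minAreaRect((w*1000).astype(np.float32))
            print(c,n,round(d["confidence"],2),m.sum(),"rect mm",np.round(rc[0],1),np.round(rc[1],1),round(rc[2],1),"px",k.mean(0).round())
ims=[]
for c,(x,y,s) in dict(scene=(295,175,5),top=(220,140,5)).items():
    im=r.camera(c)[...,::-1][y:y+120,x:x+160]
    ims.append(cv2.resize(im,None,fx=3.75,fy=3.75,interpolation=cv2.INTER_CUBIC))
cv2.imwrite("pics/crop1.png",cv2.resize(np.vstack(ims),(400,600))) if 0 else [cv2.imwrite(f"pics/crop_{i}.png",a) for i,a in enumerate(ims)]
E
```

```text
scene cover_handle 0.96 2124 rect mm [ 750.8 -230.3] [ 62.  178.3] 73.6 px [230. 344.]
scene cover_handle 0.85 1308 rect mm [377.8 198.3] [ 65.1 182.2] 35.4 px [384. 183.]
scene cover_handle 0.6 1837 rect mm [504.6  81.1] [ 69.5 199.7] 11.9 px [348. 229.]
scene bracket 0.83 8691 rect mm [611.   98.1] [286.  283.8] 11.1 px [361. 277.]
scene driver 0.93 1285 rect mm [296.9 454. ] [ 97.6 210.8] 88.9 px [471. 158.]
scene driver 0.65 961 rect mm [394.4 -10.4] [146.1  69.4] 6.8 px [309. 208.]
scene driver 0.59 1032 rect mm [ 215.7 -374.1] [215.1  60. ] 18.5 px [170. 171.]
top cover_handle 0.89 1912 rect mm [275.4 211.5] [ 62.9 184.3] 35.4 px [238. 327.]
top cover_handle 0.67 2088 rect mm [502.4  78.2] [ 69.4 201.8] 12.1 px [294. 235.]
top cover_handle 0.61 1668 rect mm [ 658.8 -232.3] [ 64.9 188.7] 75.4 px [414. 176.]
top bracket 0.68 6944 rect mm [580.2  98.8] [272.1 271.1] 11.2 px [286. 207.]
top bracket 0.63 51 rect mm [438.1 129. ] [17.6 17.8] 89.6 px [274. 260.]
top bracket 0.49 2008 rect mm [503.8  79.7] [ 67.8 198.9] 11.9 px [293. 235.]
top bracket 0.17 1206 rect mm [397.3   1.4] [156.   60.9] 10.1 px [325. 279.]
top driver 0.9 1195 rect mm [402.5   4.4] [158.5  61.7] 11.7 px [324. 279.]
top driver 0.9 1651 rect mm [306.1 463.9] [199.8  79.1] 6.0 px [137. 321.]
```

View pics/crop_0.png

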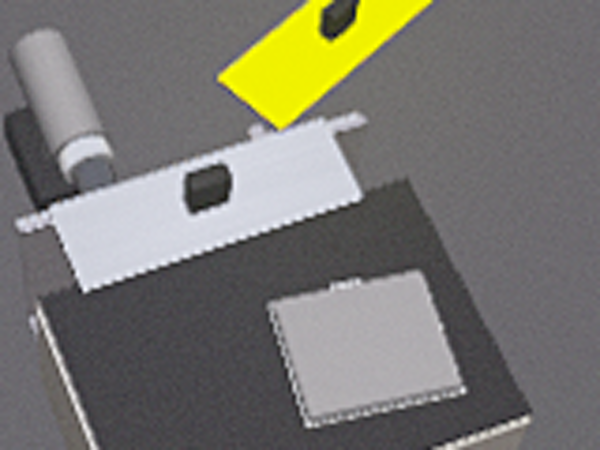

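View pics/crop_1.png

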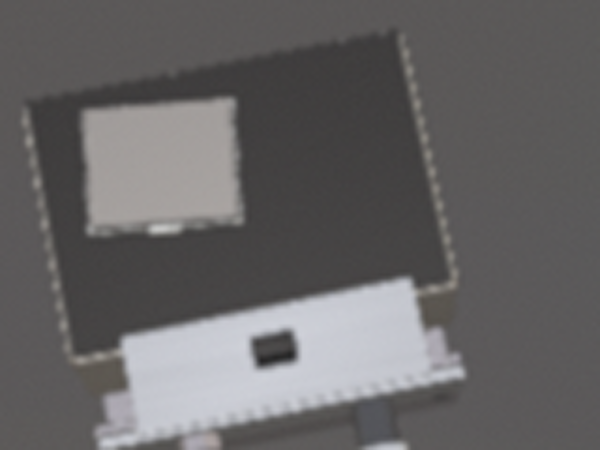

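The crops show the cover aligned with the gap. The handle is at crop_0 (208,188) and crop_1 (274,348). The warmer's top corners show well in crop_1 at (25,102), (402,33), (457,283) and (75,358). I'll fit the bracket pose from those.

Run:
```python
from h import *
L=np.array([[214,135],[214,-135],[24,-135],[24,135]])/1000
def fit(A,B):
    a=A-A.mean(0);b=B-B.mean(0)
    th=np.arctan2((a[:,0]*b[:,1]-a[:,1]*b[:,0]).sum(),(a*b).sum());c,s=np.cos(th),np.sin(th);M=np.array([[c,-s],[s,c]])
    t=B.mean(0)-M@A.mean(0);return th,t,(A@M.T+t-B)*1000
t=toplane("top",np.array([[25,102],[402,33],[457,283],[75,358]])/3.75+[220,140],.13)
s=toplane("scene",np.array([[530,412],[38,300],[410,180]])/3.75+[295,175],.13)
for A,B in((L,t),(L[[0,2,3]],s)):
    th,o,e=fit(A,B);print(np.degrees(th),o,e.round(1).tolist())
for c,px,off in(("top",[[120,338],[412,278],[435,372],[135,434]],[220,140]),("scene",[[50,203],[85,291],[362,198],[325,125]],[295,175])):
    print("cover corners",toplane(c,np.array(px)/3.75+off,.134).round(4).tolist())
print("handle top",toplane("top",[[220+273/3.75,140+344/3.75]],.168),toplane("scene",[[295+208/3.75,175+180/3.75]],.168))
```

```text
11.172047086518257 [0.50211804 0.08093505] [[1.2, 2.1], [4.3, -2.6], [-2.0, -3.3], [-3.5, 3.8]]
11.477584359132603 [0.50599668 0.08570487] [[4.5, 4.0], [-1.3, -4.5], [-3.2, 0.4]]
cover corners [[0.5157, 0.1838], [0.5564, -0.013], [0.4909, -0.0279], [0.4497, 0.1725]]
cover corners [[0.4884, -0.0196], [0.558, -0.0064], [0.517, 0.1864], [0.4562, 0.1744]]
handle top [[0.50258887 0.07914235]] [[0.50760016 0.08233278]]
```

```bash
cat >> h.py <<'E'
def go(target,yawx=None,n=1):
    """tool-frame mm to world target, and remaining az turn for tool-x heading yawx (deg)"""
    o=r.get_obs();q=np.array(o["ee_rot"]);T=R.from_quat(q[[1,2,3,0]])
    h=np.degrees(np.arctan2(*T.as_matrix()[[1,0],0]))
    if yawx is not None:
        G=R.from_matrix(np.c_[[np.cos(np.radians(yawx)),np.sin(np.radians(yawx)),0],[np.sin(np.radians(yawx)),-np.cos(np.radians(yawx)),0],[0,0,-1]])
        print("rotvec to goal",(T.inv()*G).as_rotvec().round(3))
    else: G=T
    print("t",round(o["time_s"],2),"tcp",o["tcp_pos"].round(4),"head",h.round(2),"F",np.round(o["ft_force"],1),"gap",round(o["finger_gap"],3),"q",o["qpos"].round(2))
    print("shift in goal axes mm",((G.inv().apply(np.array(target)-o["tcp_pos"]))*1000).round(1),"per row",((G.inv().apply(np.array(target)-o["tcp_pos"]))*1000/n).round(1))
E
python3 - <<'E'
from h import *
go([.504,.080,.23],-78.3,18)
print("cyan",toplane("top",[[396,205],[420,210],[413,141],[435,145]],.004).round(3).tolist())
print("pip",toplane("top",[[494,273],[472,188]],.02).round(3).tolist())
print("purple,driver",toplane("top",[[462,313],[478,325]],.1).round(3).tolist(),toplane("top",[[340,303]],.1).round(3).tolist())
print("gap",)
E
```

```text
rotvec to goal [-0.     0.     0.258]
t 1.4 tcp [ 0.2562 -0.5148  0.2313] head -63.54 F [-0.4  0.   1.3] gap 1.002 q [-1.26  0.21  1.54  0.    1.39 -0.15]
shift in goal axes mm [-532.1 -363.3    1.3] per row [-29.6 -20.2   0.1]
cyan [[0.617, -0.197], [0.602, -0.263], [0.805, -0.251], [0.792, -0.313]]
pip [[0.422, -0.45], [0.66, -0.406]]
purple,driver [[0.307, -0.342], [0.277, -0.38]] [[0.334, -0.037]]
gap
```

Emit:
drive_tool:
  increments:
    - {"az":0.129,"hand":-1}
    - {"az":0.129}
    - {"dx":-29.6,"dy":-20.2}
    - {"dx":-29.6,"dy":-20.2}
    - {"dx":-29.6,"dy":-20.2}
    - {"dx":-29.6,"dy":-20.2}
    - {"dx":-29.6,"dy":-20.2}
    - {"dx":-29.6,"dy":-20.2}
    - {"dx":-29.6,"dy":-20.2}
    - {"dx":-29.6,"dy":-20.2}
    - {"dx":-29.6,"dy":-20.2}
    - {"dx":-29.6,"dy":-20.2}
    - {"dx":-29.6,"dy":-20.2}
    - {"dx":-29.6,"dy":-20.2}
    - {"dx":-29.6,"dy":-20.2}
    - {"dx":-29.6,"dy":-20.2}
    - {"dx":-29.6,"dy":-20.2}
    - {"dx":-29.6,"dy":-20.2}
    - {"dx":-29.6,"dy":-20.2}
    - {"dx":-29.6,"dy":-20.2}
  squeeze: 40

```text
invalid input at $.increments[0]: expected keys dx, dy, dz, ax, ay, az, hand
```

Run:
```python
from h import *
go([.504,.080,.142],-78.3,4)
im=r.camera("scene")[...,::-1]
cv2.imwrite("pics/s2.png",cv2.resize(im[130:310,230:470],None,fx=3,fy=3))
```

```text
rotvec to goal [-0.     0.     0.258]
t 1.4 tcp [ 0.2562 -0.5148  0.2313] head -63.54 F [-0.4  0.   1.3] gap 1.002 q [-1.26  0.21  1.54  0.    1.39 -0.15]
shift in goal axes mm [-532.1 -363.3   89.3] per row [-133.   -90.8   22.3]
```

View pics/s2.png

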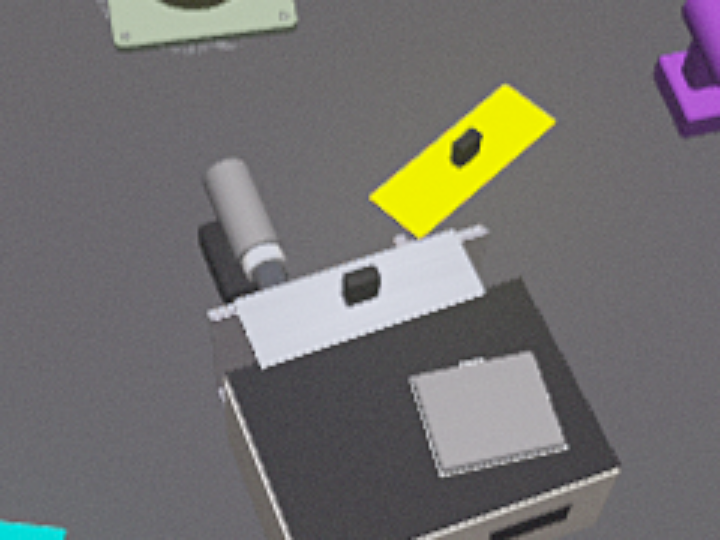

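The move call was refused because every key is needed, so the picture just shows the untouched scene: handle at crop (360,285), driver at (240,215). I'll resend it with full rows.

Emit:
drive_tool:
  increments:
    - {"dx":0,"dy":0,"dz":0,"ax":0,"ay":0,"az":0.129,"hand":-1}
    - {"dx":0,"dy":0,"dz":0,"ax":0,"ay":0,"az":0.129,"hand":-1}
    - {"dx":-29.6,"dy":-20.2,"dz":0,"ax":0,"ay":0,"az":0,"hand":-1}
    - {"dx":-29.6,"dy":-20.2,"dz":0,"ax":0,"ay":0,"az":0,"hand":-1}
    - {"dx":-29.6,"dy":-20.2,"dz":0,"ax":0,"ay":0,"az":0,"hand":-1}
    - {"dx":-29.6,"dy":-20.2,"dz":0,"ax":0,"ay":0,"az":0,"hand":-1}
    - {"dx":-29.6,"dy":-20.2,"dz":0,"ax":0,"ay":0,"az":0,"hand":-1}
    - {"dx":-29.6,"dy":-20.2,"dz":0,"ax":0,"ay":0,"az":0,"hand":-1}
    - {"dx":-29.6,"dy":-20.2,"dz":0,"ax":0,"ay":0,"az":0,"hand":-1}
    - {"dx":-29.6,"dy":-20.2,"dz":0,"ax":0,"ay":0,"az":0,"hand":-1}
    - {"dx":-29.6,"dy":-20.2,"dz":0,"ax":0,"ay":0,"az":0,"hand":-1}
    - {"dx":-29.6,"dy":-20.2,"dz":0,"ax":0,"ay":0,"az":0,"hand":-1}
    - {"dx":-29.6,"dy":-20.2,"dz":0,"ax":0,"ay":0,"az":0,"hand":-1}
    - {"dx":-29.6,"dy":-20.2,"dz":0,"ax":0,"ay":0,"az":0,"hand":-1}
    - {"dx":-29.6,"dy":-20.2,"dz":0,"ax":0,"ay":0,"az":0,"hand":-1}
    - {"dx":-29.6,"dy":-20.2,"dz":0,"ax":0,"ay":0,"az":0,"hand":-1}
    - {"dx":-29.6,"dy":-20.2,"dz":0,"ax":0,"ay":0,"az":0,"hand":-1}
    - {"dx":-29.6,"dy":-20.2,"dz":0,"ax":0,"ay":0,"az":0,"hand":-1}
    - {"dx":-29.6,"dy":-20.2,"dz":0,"ax":0,"ay":0,"az":0,"hand":-1}
    - {"dx":-29.6,"dy":-20.2,"dz":0,"ax":0,"ay":0,"az":0,"hand":-1}
  squeeze: 40

```text
time_s: 3.95
tcp_pos: [0.5049, 0.0817, 0.2315]
ee_rot: [-0.0, 0.775, -0.631, 0.0]
ft_force: [-0.2, 0.0, 0.0]
finger_gap: 0.998
```

Run:
```python
from h import *
go([.504,.080,.142],-78.3,4)
```

```text
rotvec to goal [-0. -0. -0.]
t 3.95 tcp [0.5049 0.0817 0.2315] head -78.32 F [-0.2  0.   0. ] gap 0.998 q [-0.01  0.07  1.7  -0.    1.38  1.36]
shift in goal axes mm [ 1.5  1.2 89.5] per row [ 0.4  0.3 22.4]
```

Emit:
drive_tool:
  increments:
    - {"dx":0.3,"dy":0.2,"dz":22,"ax":0,"ay":0,"az":0,"hand":-1}
    - {"dx":0.3,"dy":0.2,"dz":22,"ax":0,"ay":0,"az":0,"hand":-1}
    - {"dx":0.3,"dy":0.2,"dz":20,"ax":0,"ay":0,"az":0,"hand":-1}
    - {"dx":0.3,"dy":0.2,"dz":15,"ax":0,"ay":0,"az":0,"hand":-1}
    - {"dx":0.3,"dy":0.2,"dz":10,"ax":0,"ay":0,"az":0,"hand":-1}
    - {"dx":0,"dy":0,"dz":0,"ax":0,"ay":0,"az":0,"hand":1}
    - {"dx":0,"dy":0,"dz":0,"ax":0,"ay":0,"az":0,"hand":1}
    - {"dx":0,"dy":0,"dz":0,"ax":0,"ay":0,"az":0,"hand":1}
    - {"dx":0,"dy":0,"dz":0,"ax":0,"ay":0,"az":0,"hand":1}
    - {"dx":0,"dy":0,"dz":0,"ax":0,"ay":0,"az":0,"hand":1}
    - {"dx":0,"dy":0,"dz":0,"ax":0,"ay":0,"az":0,"hand":1}
  squeeze: 40

```text
time_s: 5.32
tcp_pos: [0.5047, 0.079, 0.1434]
ee_rot: [-0.001, 0.775, -0.632, 0.001]
ft_force: [-0.8, 0.1, 5.7]
finger_gap: 0.341
```

Run:
```python
from h import *
go([.504,.080,.142],-78.3,4)
im=r.camera("scene")[...,::-1]
cv2.imwrite("pics/s3.png",cv2.resize(im[130:310,230:470],None,fx=3,fy=3))
```

```text
rotvec to goal [-0.002 -0.    -0.   ]
t 5.33 tcp [0.5047 0.079  0.1434] head -78.32 F [-0.8  0.1  5.7] gap 0.341 q [-0.01  0.16  1.79  0.    1.19  1.35]
shift in goal axes mm [-1.1  0.4  1.4] per row [-0.3  0.1  0.3]
```

View pics/s3.png

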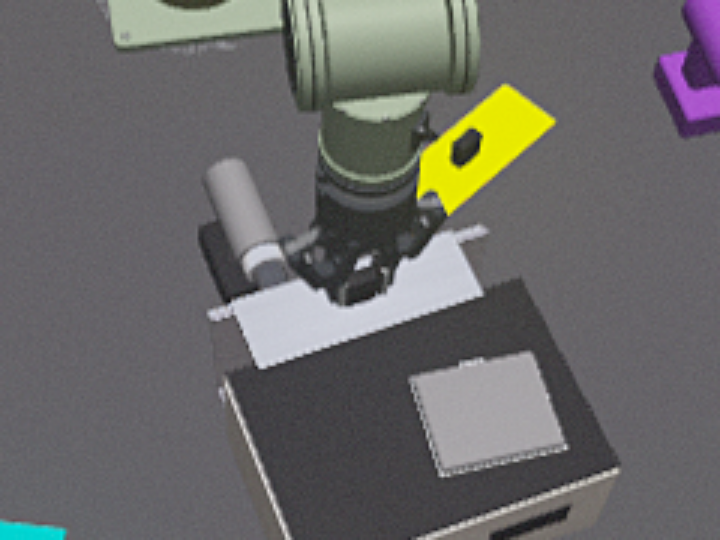

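The fingers are closed on the handle at crop (360,285). The opening of 0.341 × 85 ≈ 29 mm fits the 30 mm handle. Now I lift.

Emit:
drive_tool:
  increments:
    - {"dx":0,"dy":0,"dz":-5,"ax":0,"ay":0,"az":0,"hand":1}
    - {"dx":0,"dy":0,"dz":-10,"ax":0,"ay":0,"az":0,"hand":1}
    - {"dx":0,"dy":0,"dz":-15,"ax":0,"ay":0,"az":0,"hand":1}
    - {"dx":0,"dy":0,"dz":-20,"ax":0,"ay":0,"az":0,"hand":1}
    - {"dx":0,"dy":0,"dz":-20,"ax":0,"ay":0,"az":0,"hand":1}
    - {"dx":0,"dy":0,"dz":-15,"ax":0,"ay":0,"az":0,"hand":1}
    - {"dx":0,"dy":0,"dz":-5,"ax":0,"ay":0,"az":0,"hand":1}
    - {"dx":0,"dy":0,"dz":0,"ax":0,"ay":0,"az":0,"hand":1}

```text
time_s: 6.38
tcp_pos: [0.5037, 0.0789, 0.2324]
ee_rot: [-0.0, 0.775, -0.632, 0.0]
ft_force: [-1.2, -0.6, -1.4]
finger_gap: 0.339
```

Run:
```python
from h import *
go([.46,-.21,.233],-78.3,14)
im=r.camera("scene")[...,::-1]
cv2.imwrite("pics/s4.png",cv2.resize(im[130:310,230:470],None,fx=3,fy=3))
```

```text
rotvec to goal [-0. -0. -0.]
t 6.38 tcp [0.5037 0.0789 0.2324] head -78.32 F [-1.2 -0.6 -1.4] gap 0.339 q [-0.01  0.07  1.7   0.    1.38  1.35]
shift in goal axes mm [274.  101.4  -0.6] per row [19.6  7.2 -0. ]
```

View pics/s4.png

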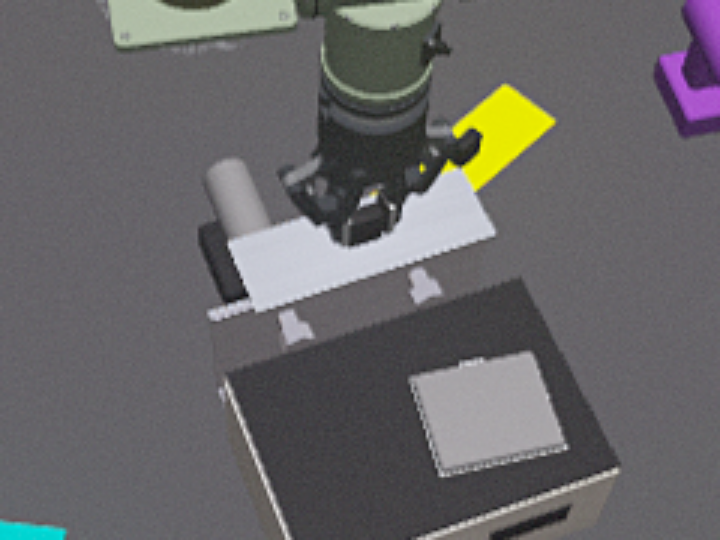

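The cover is held level at crop (365,225). Both bolt heads now show in the open gap, the driven one at (295,325) and the other at (425,285). I'll carry the cover to free bench.

Emit:
drive_tool:
  increments:
    - {"dx":10,"dy":4,"dz":0,"ax":0,"ay":0,"az":0,"hand":1}
    - {"dx":20,"dy":7.4,"dz":0,"ax":0,"ay":0,"az":0,"hand":1}
    - {"dx":24,"dy":9,"dz":0,"ax":0,"ay":0,"az":0,"hand":1}
    - {"dx":24,"dy":9,"dz":0,"ax":0,"ay":0,"az":0,"hand":1}
    - {"dx":24,"dy":9,"dz":0,"ax":0,"ay":0,"az":0,"hand":1}
    - {"dx":24,"dy":9,"dz":0,"ax":0,"ay":0,"az":0,"hand":1}
    - {"dx":24,"dy":9,"dz":0,"ax":0,"ay":0,"az":0,"hand":1}
    - {"dx":24,"dy":9,"dz":0,"ax":0,"ay":0,"az":0,"hand":1}
    - {"dx":24,"dy":9,"dz":0,"ax":0,"ay":0,"az":0,"hand":1}
    - {"dx":24,"dy":9,"dz":0,"ax":0,"ay":0,"az":0,"hand":1}
    - {"dx":24,"dy":9,"dz":0,"ax":0,"ay":0,"az":0,"hand":1}
    - {"dx":20,"dy":7,"dz":0,"ax":0,"ay":0,"az":0,"hand":1}
    - {"dx":8,"dy":2,"dz":0,"ax":0,"ay":0,"az":0,"hand":1}
    - {"dx":0,"dy":0,"dz":10,"ax":0,"ay":0,"az":0,"hand":1}
    - {"dx":0,"dy":0,"dz":25,"ax":0,"ay":0,"az":0,"hand":1}
    - {"dx":0,"dy":0,"dz":35,"ax":0,"ay":0,"az":0,"hand":1}
    - {"dx":0,"dy":0,"dz":35,"ax":0,"ay":0,"az":0,"hand":1}
    - {"dx":0,"dy":0,"dz":35,"ax":0,"ay":0,"az":0,"hand":1}
    - {"dx":0,"dy":0,"dz":30,"ax":0,"ay":0,"az":0,"hand":1}
    - {"dx":0,"dy":0,"dz":15,"ax":0,"ay":0,"az":0,"hand":1}

```text
time_s: 8.93
tcp_pos: [0.4583, -0.2079, 0.0448]
ee_rot: [0.0, 0.776, -0.631, -0.002]
ft_force: [-0.8, 0.7, -2.0]
finger_gap: 0.344
```

Emit:
drive_tool:
  increments:
    - {"dx":0,"dy":0,"dz":10,"ax":0,"ay":0,"az":0,"hand":1}
    - {"dx":0,"dy":0,"dz":5,"ax":0,"ay":0,"az":0,"hand":1}
    - {"dx":0,"dy":0,"dz":0,"ax":0,"ay":0,"az":0,"hand":1}

```text
time_s: 9.3
tcp_pos: [0.4603, -0.2102, 0.0327]
ee_rot: [-0.0, 0.775, -0.631, 0.0]
ft_force: [-0.1, -0.9, -2.2]
finger_gap: 0.342
```

Run:
```python
from h import *
go([.46,-.21,.0135],-78.3,1)
```

```text
rotvec to goal [-0.001 -0.001 -0.   ]
t 9.3 tcp [ 0.4603 -0.2102  0.0327] head -78.32 F [-0.1 -0.9 -2.2] gap 0.342 q [-0.6   0.32  1.86  0.    0.95  0.77]
shift in goal axes mm [-0.3  0.3 19.2] per row [-0.3  0.3 19.2]
```

Emit:
drive_tool:
  increments:
    - {"dx":0,"dy":0,"dz":8,"ax":0,"ay":0,"az":0,"hand":1}
    - {"dx":0,"dy":0,"dz":6,"ax":0,"ay":0,"az":0,"hand":1}
    - {"dx":0,"dy":0,"dz":3,"ax":0,"ay":0,"az":0,"hand":1}
    - {"dx":0,"dy":0,"dz":0,"ax":0,"ay":0,"az":0,"hand":1}

```text
time_s: 9.8
tcp_pos: [0.4596, -0.2098, 0.0149]
ee_rot: [0.0, 0.775, -0.632, -0.0]
ft_force: [-0.6, -0.8, -2.7]
finger_gap: 0.341
```

Emit:
drive_tool:
  increments:
    - {"dx":0,"dy":0,"dz":1,"ax":0,"ay":0,"az":0,"hand":1}
    - {"dx":0,"dy":0,"dz":1,"ax":0,"ay":0,"az":0,"hand":1}
    - {"dx":0,"dy":0,"dz":0,"ax":0,"ay":0,"az":0,"hand":1}

```text
time_s: 10.18
tcp_pos: [0.4601, -0.2101, 0.0134]
ee_rot: [-0.0, 0.775, -0.632, 0.0]
ft_force: [0.7, 0.4, -2.8]
finger_gap: 0.345
```

Emit:
drive_tool:
  increments:
    - {"dx":0,"dy":0,"dz":0.7,"ax":0,"ay":0,"az":0,"hand":1}
    - {"dx":0,"dy":0,"dz":0.7,"ax":0,"ay":0,"az":0,"hand":1}
    - {"dx":0,"dy":0,"dz":0,"ax":0,"ay":0,"az":0,"hand":1}

```text
time_s: 10.55
tcp_pos: [0.4601, -0.2101, 0.0133]
ee_rot: [0.0, 0.775, -0.631, -0.0]
ft_force: [-5.0, 2.0, 9.6]
finger_gap: 0.34
```

The cover is on the bench (the force rose to +9.6 N). I back off 1 mm, release and retreat.

Emit:
drive_tool:
  increments:
    - {"dx":0,"dy":0,"dz":-1,"ax":0,"ay":0,"az":0,"hand":1}
    - {"dx":0,"dy":0,"dz":0,"ax":0,"ay":0,"az":0,"hand":-1}
    - {"dx":0,"dy":0,"dz":0,"ax":0,"ay":0,"az":0,"hand":-1}
    - {"dx":0,"dy":0,"dz":0,"ax":0,"ay":0,"az":0,"hand":-1}
    - {"dx":0,"dy":0,"dz":0,"ax":0,"ay":0,"az":0,"hand":-1}
    - {"dx":0,"dy":0,"dz":0,"ax":0,"ay":0,"az":0,"hand":-1}
    - {"dx":0,"dy":0,"dz":0,"ax":0,"ay":0,"az":0,"hand":-1}
    - {"dx":0,"dy":0,"dz":-10,"ax":0,"ay":0,"az":0,"hand":-1}
    - {"dx":0,"dy":0,"dz":-20,"ax":0,"ay":0,"az":0,"hand":-1}
    - {"dx":0,"dy":0,"dz":-40,"ax":0,"ay":0,"az":0,"hand":-1}
    - {"dx":0,"dy":0,"dz":-40,"ax":0,"ay":0,"az":0,"hand":-1}
    - {"dx":0,"dy":0,"dz":-40,"ax":0,"ay":0,"az":0,"hand":-1}
    - {"dx":0,"dy":0,"dz":-40,"ax":0,"ay":0,"az":0,"hand":-1}
    - {"dx":0,"dy":0,"dz":-20,"ax":0,"ay":0,"az":0,"hand":-1}
    - {"dx":0,"dy":0,"dz":0,"ax":0,"ay":0,"az":0,"hand":-1}

```text
time_s: 12.42
tcp_pos: [0.4612, -0.2108, 0.2257]
ee_rot: [-0.0, 0.775, -0.631, 0.003]
ft_force: [0.1, -0.1, -1.0]
finger_gap: 0.998
```

Run:
```python
from h import *
go([.515,.022,.223],-78.3,11)
for c in("scene","top"):
    im=r.camera(c)[...,::-1]
    if c=="scene":cv2.imwrite("pics/s5.png",im)
    else:cv2.imwrite("pics/t5.png",cv2.resize(im[190:290,220:360],None,fx=5,fy=5,interpolation=cv2.INTER_CUBIC))
    for n in("cover_handle","bolt_head","tight_bolt","driver"):
        print(c,n,[(np.round(d["at"],3).tolist(),round(d["confidence"],2)) for d in r.spot_in(n,c)])
```

```text
rotvec to goal [-0.004 -0.004 -0.   ]
t 12.43 tcp [ 0.4612 -0.2108  0.2257] head -78.32 F [ 0.1 -0.1 -1. ] gap 0.998 q [-0.6   0.06  1.72 -0.    1.36  0.77]
shift in goal axes mm [-217.   -99.9    2.7] per row [-19.7  -9.1   0.2]
scene cover_handle [([0.298, 0.226, 0.003], 0.93), ([0.461, -0.213, 0.008], 0.78), ([0.712, -0.25, 0.003], 0.57), ([0.639, 0.157, 0.153], 0.4)]
scene bolt_head [([0.398, 0.485, 0.107], 0.62), ([0.52, 0.024, 0.11], 0.51)]
scene tight_bolt [([0.409, -0.004, 0.113], 0.73)]
scene driver [([0.205, -0.374, 0.111], 0.81), ([0.282, 0.465, 0.106], 0.73), ([0.404, -0.001, 0.114], 0.64)]
top cover_handle [([0.727, -0.246, 0.004], 0.94), ([0.283, 0.228, 0.004], 0.7), ([0.478, -0.259, 0.001], 0.6)]
top bolt_head [([0.514, 0.023, 0.109], 0.39)]
top tight_bolt [([0.478, 0.134, 0.107], 0.73)]
top driver [([0.183, -0.372, 0.113], 0.93), ([0.395, 0.003, 0.111], 0.92)]
```

View pics/s5.png

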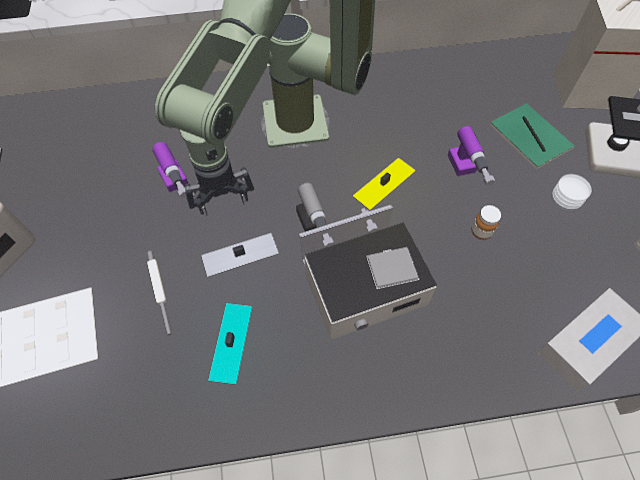

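View pics/t5.png

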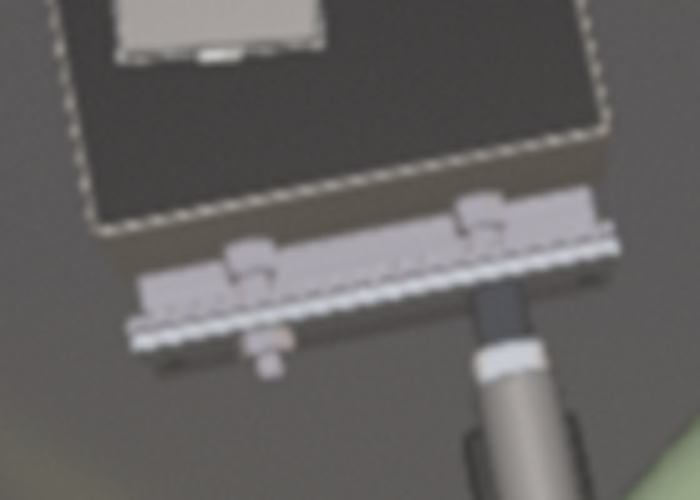

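The cover lies flat on free bench at scene (240,252), and the bystanders are unmoved. In the top crop the driven head is at (481,208), with the driver below it at (515,400), and the other head is at (252,258). I'll refine the head position.

Run:
```python
from h import *
print("head top via crop",toplane("top",np.array([[481,208],[252,258]])/5+[220,190],.113).round(4).tolist())
print("plate top near edge ends",toplane("top",np.array([[130,350],[620,253]])/5+[220,190],.13).round(4).tolist())
r.camera("scene")
im=r.camera("scene")[...,::-1]
cv2.imwrite("pics/s6.png",cv2.resize(im[195:275,290:400],None,fx=7,fy=7,interpolation=cv2.INTER_CUBIC))
for n in("bolt_head","tight_bolt"):
  for c in("scene","top"):
    if c=="top": r.camera(c)
    for d in r.silhouettes(n,c):
        m=d["region"];v,u=np.nonzero(m);print(c,n,round(d["confidence"],2),m.sum(),(u.mean().round(1),v.mean().round(1)),toplane(c,[[u.mean(),v.mean()]],.112).round(4))
th=np.radians(11.7);Rz=np.array([[np.cos(th),-np.sin(th)],[np.sin(th),np.cos(th)]])
for y in(-.06,.06):
    p=Rz@[0,y]+[.504,.081];print(p,"proj",proj("scene",[[*p,.1]]),proj("top",[[*p,.1]]))
```

```text
head top via crop [[0.5161, 0.0222], [0.4905, 0.1389]]
plate top near edge ends [[0.4398, 0.1977], [0.4881, -0.0482]]
scene bolt_head 0.51 103 (np.float64(487.8), np.float64(179.0)) [[0.3944 0.482 ]]
scene bolt_head 0.38 76 (np.float64(327.9), np.float64(242.2)) [[0.5209 0.0248]]
top bolt_head 0.64 104 (np.float64(132.2), np.float64(283.7)) [[0.3851 0.4818]]
top bolt_head 0.57 43 (np.float64(315.7), np.float64(232.4)) [[0.5142 0.0233]]
top bolt_head 0.44 79 (np.float64(461.4), np.float64(317.2)) [[ 0.2955 -0.3372]]
scene tight_bolt 0.51 114 (np.float64(370.5), np.float64(225.1)) [[0.488  0.1407]]
top tight_bolt 0.57 151 (np.float64(271.4), np.float64(251.2)) [[0.4658 0.1361]]
[0.51616724 0.02224663] proj [[326.5602366  243.10774894]] [[316.23529073 232.76458342]]
[0.49183276 0.13975337] proj [[370.11536989 228.81487428]] [[270.51495259 242.24170408]]
```

View pics/s6.png

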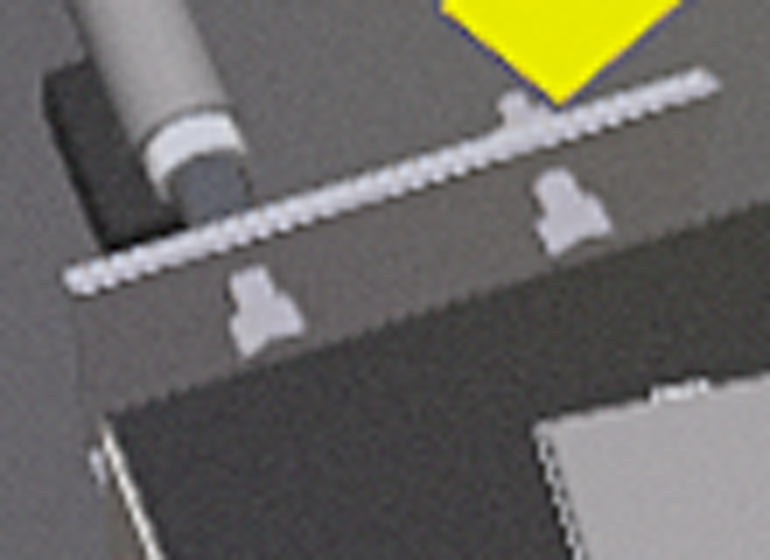

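Run:
```python
from h import *
th=np.radians(11.7);Rz=np.array([[np.cos(th),-np.sin(th)],[np.sin(th),np.cos(th)]])
f=lambda p,z:[*(Rz@p+[.504,.081]),z]
P=[f([-.024,-.125],.13),f([-.03,-.125],.13),f([-.024,.125],.13),f([-.03,.125],.13),f([.024,-.135],.13)]
print("scene crop px",((proj("scene",P)-[290,195])*7).round().tolist())
print("top crop px",((proj("top",P)-[220,190])*5).round().tolist())
```

```text
scene crop px [[61.0, 296.0], [56.0, 283.0], [705.0, 88.0], [698.0, 76.0], [79.0, 417.0]]
top crop px [[616.0, 219.0], [618.0, 230.0], [129.0, 320.0], [131.0, 331.0], [615.0, 125.0]]
```

The model agrees with the warmer edge and with both heads, so I move above the driven head.

Emit:
drive_tool:
  increments:
    - {"dx":-10,"dy":-5,"dz":0,"ax":0,"ay":0,"az":0,"hand":-1}
    - {"dx":-24,"dy":-11,"dz":0,"ax":0,"ay":0,"az":0,"hand":-1}
    - {"dx":-25,"dy":-11.5,"dz":0,"ax":0,"ay":0,"az":0,"hand":-1}
    - {"dx":-25,"dy":-11.5,"dz":0,"ax":0,"ay":0,"az":0,"hand":-1}
    - {"dx":-25,"dy":-11.5,"dz":0,"ax":0,"ay":0,"az":0,"hand":-1}
    - {"dx":-25,"dy":-11.5,"dz":0,"ax":0,"ay":0,"az":0,"hand":-1}
    - {"dx":-25,"dy":-11.5,"dz":0,"ax":0,"ay":0,"az":0,"hand":-1}
    - {"dx":-25,"dy":-11.5,"dz":0,"ax":0,"ay":0,"az":0,"hand":-1}
    - {"dx":-23,"dy":-11,"dz":0,"ax":0,"ay":0,"az":0,"hand":-1}
    - {"dx":-10,"dy":-5,"dz":0,"ax":0,"ay":0,"az":0,"hand":-1}
    - {"dx":0,"dy":0,"dz":0,"ax":0,"ay":0,"az":0,"hand":-1}

```text
time_s: 14.7
tcp_pos: [0.5148, 0.0236, 0.2229]
ee_rot: [0.0, 0.776, -0.631, 0.0]
ft_force: [0.9, -0.5, 0.0]
finger_gap: 0.997
```

Run:
```python
from h import *
go([.516,.0225,.150],-78.3,4)
```

```text
rotvec to goal [ 0.    -0.     0.001]
t 14.7 tcp [0.5148 0.0236 0.2229] head -78.23 F [ 0.9 -0.5  0. ] gap 0.997 q [-0.12  0.09  1.7  -0.    1.36  1.24]
shift in goal axes mm [ 1.3 -0.9 72.9] per row [ 0.3 -0.2 18.2]
```

Emit:
drive_tool:
  increments:
    - {"dx":1,"dy":-1,"dz":15,"ax":0,"ay":0,"az":0,"hand":-1}
    - {"dx":0,"dy":0,"dz":25,"ax":0,"ay":0,"az":0,"hand":-1}
    - {"dx":0,"dy":0,"dz":20,"ax":0,"ay":0,"az":0,"hand":-1}
    - {"dx":0,"dy":0,"dz":12,"ax":0,"ay":0,"az":0,"hand":-1}
    - {"dx":0,"dy":0,"dz":0,"ax":0,"ay":0,"az":0,"hand":-1}

```text
time_s: 15.32
tcp_pos: [0.515, 0.0218, 0.1494]
ee_rot: [0.001, 0.775, -0.632, -0.001]
ft_force: [0.4, -0.4, -0.4]
finger_gap: 0.999
```

Run:
```python
from h import *
go([.516,.0225,.077],-78.3,4)
a=r.camera("scene")[185:285,280:400,::-1]
b=r.camera("top")[180:280,260:380,::-1]
cv2.imwrite("pics/s7.png",cv2.resize(np.hstack([a,b]),None,fx=3.3,fy=3.3,interpolation=cv2.INTER_CUBIC))
```

```text
rotvec to goal [ 0.003  0.001 -0.001]
t 15.32 tcp [0.515  0.0218 0.1494] head -78.38 F [ 0.4 -0.4 -0.4] gap 0.999 q [-0.13  0.17  1.77 -0.    1.21  1.24]
shift in goal axes mm [-0.5 -1.1 72.4] per row [-0.1 -0.3 18.1]
```

View pics/s7.png

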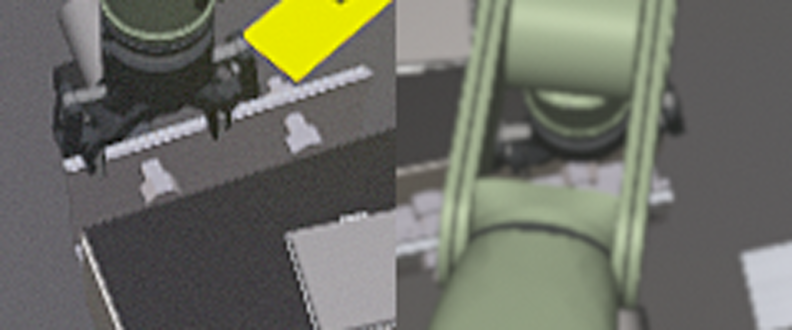

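The fingertips, at crop (98,170) and (218,135), straddle the driven head at (160,180), midway between them. I go down in guarded steps.

Emit:
drive_tool:
  increments:
    - {"dx":0,"dy":-1,"dz":8,"ax":0,"ay":0,"az":0,"hand":-1}
    - {"dx":0,"dy":0,"dz":8,"ax":0,"ay":0,"az":0,"hand":-1}
    - {"dx":0,"dy":0,"dz":8,"ax":0,"ay":0,"az":0,"hand":-1}
    - {"dx":0,"dy":0,"dz":8,"ax":0,"ay":0,"az":0,"hand":-1}
    - {"dx":0,"dy":0,"dz":4,"ax":0,"ay":0,"az":0,"hand":-1}

```text
time_s: 16.05
tcp_pos: [0.5166, 0.0225, 0.114]
ee_rot: [0.0, 0.775, -0.632, -0.001]
ft_force: [-0.4, 0.2, 0.1]
finger_gap: 1.0
```

Emit:
drive_tool:
  increments:
    - {"dx":0,"dy":0,"dz":9,"ax":0,"ay":0,"az":0,"hand":-1}
    - {"dx":0,"dy":0,"dz":9,"ax":0,"ay":0,"az":0,"hand":-1}
    - {"dx":0,"dy":0,"dz":9,"ax":0,"ay":0,"az":0,"hand":-1}
    - {"dx":0,"dy":0,"dz":7,"ax":0,"ay":0,"az":0,"hand":-1}
    - {"dx":0,"dy":0,"dz":2,"ax":0,"ay":0,"az":0,"hand":-1}
    - {"dx":0,"dy":0,"dz":0,"ax":0,"ay":0,"az":0,"hand":-1}

```text
time_s: 16.8
tcp_pos: [0.5171, 0.0224, 0.0788]
ee_rot: [0.0, 0.775, -0.631, -0.0]
ft_force: [-0.7, 0.5, -0.3]
finger_gap: 1.0
```

Emit:
drive_tool:
  increments:
    - {"dx":0,"dy":0,"dz":0,"ax":0,"ay":0,"az":0,"hand":0.1}
    - {"dx":0,"dy":0,"dz":0,"ax":0,"ay":0,"az":0,"hand":0.1}
    - {"dx":0,"dy":0,"dz":0,"ax":0,"ay":0,"az":0,"hand":0.2}
    - {"dx":0,"dy":0,"dz":0,"ax":0,"ay":0,"az":0,"hand":0.25}
    - {"dx":0,"dy":0,"dz":0,"ax":0,"ay":0,"az":0,"hand":0.3}
    - {"dx":0,"dy":0,"dz":0,"ax":0,"ay":0,"az":0,"hand":0.35}
    - {"dx":0,"dy":0,"dz":0,"ax":0,"ay":0,"az":0,"hand":0.4}
    - {"dx":0,"dy":0,"dz":0,"ax":0,"ay":0,"az":0,"hand":0.5}
    - {"dx":0,"dy":0,"dz":0,"ax":0,"ay":0,"az":0,"hand":1}
    - {"dx":0,"dy":0,"dz":0,"ax":0,"ay":0,"az":0,"hand":1}
  squeeze: 25

```text
time_s: 18.05
tcp_pos: [0.5165, 0.0258, 0.0798]
ee_rot: [-0.002, 0.775, -0.632, -0.002]
ft_force: [-4.1, 11.9, 8.4]
finger_gap: 0.303
```

Emit:
drive_tool:
  increments:
    - {"dx":0,"dy":0,"dz":0,"ax":0,"ay":0,"az":0,"hand":1}
    - {"dx":0,"dy":0,"dz":0,"ax":0,"ay":0,"az":0,"hand":1}
    - {"dx":0,"dy":0,"dz":0,"ax":0,"ay":0,"az":0,"hand":1}
    - {"dx":0,"dy":0,"dz":0,"ax":0,"ay":0,"az":0,"hand":1}

```text
time_s: 18.55
tcp_pos: [0.5165, 0.0258, 0.0798]
ee_rot: [-0.002, 0.775, -0.632, -0.002]
ft_force: [-3.6, 11.8, 9.0]
finger_gap: 0.307
```

The grip is on the head: the opening of 26 mm lies between flats and corners. The arm is being pulled 3 mm along +y, so I relieve that and firm up the grip.

Emit:
drive_tool:
  increments:
    - {"dx":-1.5,"dy":0,"dz":-0.5,"ax":0,"ay":0,"az":0,"hand":1}
    - {"dx":-1.5,"dy":0,"dz":-0.5,"ax":0,"ay":0,"az":0,"hand":1}
    - {"dx":0,"dy":0,"dz":0,"ax":0,"ay":0,"az":0,"hand":1}
    - {"dx":0,"dy":0,"dz":0,"ax":0,"ay":0,"az":0,"hand":1}
  squeeze: 60

```text
time_s: 19.05
tcp_pos: [0.5165, 0.0259, 0.08]
ee_rot: [-0.0, 0.775, -0.632, -0.0]
ft_force: [0.4, 5.4, 2.0]
finger_gap: 0.291
```

Emit:
drive_tool:
  increments:
    - {"dx":0,"dy":0,"dz":0,"ax":0,"ay":0,"az":0,"hand":1}
    - {"dx":0,"dy":0,"dz":0,"ax":0,"ay":0,"az":0,"hand":1}
    - {"dx":0,"dy":0,"dz":0,"ax":0,"ay":0,"az":0,"hand":1}
    - {"dx":0,"dy":0,"dz":0,"ax":0,"ay":0,"az":0,"hand":1}
    - {"dx":0,"dy":0,"dz":0,"ax":0,"ay":0,"az":0,"hand":1}
    - {"dx":0,"dy":0,"dz":0,"ax":0,"ay":0,"az":0,"hand":1}
    - {"dx":0,"dy":0,"dz":0,"ax":0,"ay":0,"az":0,"hand":1}
    - {"dx":0,"dy":0,"dz":0,"ax":0,"ay":0,"az":0,"hand":1}

```text
time_s: 20.05
tcp_pos: [0.5165, 0.0259, 0.08]
ee_rot: [-0.0, 0.775, -0.632, -0.0]
ft_force: [-1.1, 4.8, 3.3]
finger_gap: 0.29
```

Run:
```python
from h import *
go([.516,.0225,.077],-78.3,4)
a=r.camera("scene")[...,::-1]
cv2.imwrite("pics/s8.png",np.hstack([cv2.resize(a[185:285,280:400],None,fx=3.3,fy=3.3,interpolation=cv2.INTER_CUBIC),cv2.resize(a[200:310,150:282],(396,330))]))
for n in("cover_handle","slide_box","stain_jar","pipette"):
    print(n,[(np.round(d["at"],3).tolist(),round(d["confidence"],2)) for d in r.spot_in(n,"scene")])
```

```text
rotvec to goal [-0.     0.001 -0.001]
t 20.05 tcp [0.5165 0.0259 0.08  ] head -78.35 F [-1.1  4.8  3.3] gap 0.29 q [-0.12  0.27  1.81  0.    1.06  1.25]
shift in goal axes mm [3.2 1.2 3. ] per row [0.8 0.3 0.8]
cover_handle [([0.294, 0.22, 0.002], 0.85), ([0.462, -0.212, 0.007], 0.83), ([0.711, -0.251, 0.004], 0.83)]
slide_box [([0.635, 0.156, 0.155], 0.57)]
stain_jar [([0.503, 0.452, 0.066], 0.7), ([0.637, 0.155, 0.151], 0.23)]
pipette [([0.532, -0.428, 0.018], 0.9)]
```

View pics/s8.png

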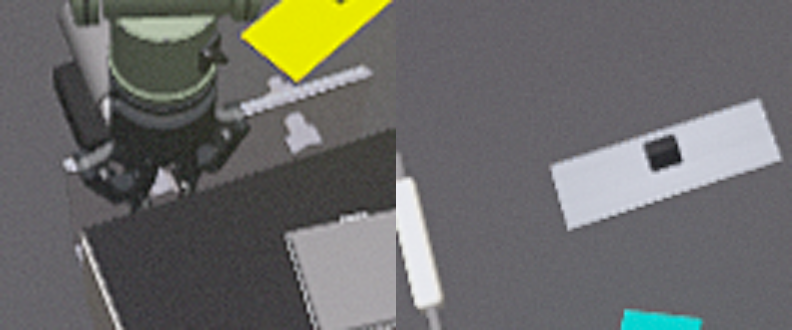

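The head is clamped between the fingertips at crop (165,182), and the cover lies flat on the bench in the right half at (665,160). I'll do one more stillness check and then hand in.

Emit:
drive_tool:
  increments:
    - {"dx":-1,"dy":0,"dz":0,"ax":0,"ay":0,"az":0,"hand":1}
    - {"dx":0,"dy":0,"dz":0,"ax":0,"ay":0,"az":0,"hand":1}
    - {"dx":0,"dy":0,"dz":0,"ax":0,"ay":0,"az":0,"hand":1}
    - {"dx":0,"dy":0,"dz":0,"ax":0,"ay":0,"az":0,"hand":1}
    - {"dx":0,"dy":0,"dz":0,"ax":0,"ay":0,"az":0,"hand":1}
    - {"dx":0,"dy":0,"dz":0,"ax":0,"ay":0,"az":0,"hand":1}
    - {"dx":0,"dy":0,"dz":0,"ax":0,"ay":0,"az":0,"hand":1}
    - {"dx":0,"dy":0,"dz":0,"ax":0,"ay":0,"az":0,"hand":1}
    - {"dx":0,"dy":0,"dz":0,"ax":0,"ay":0,"az":0,"hand":1}
    - {"dx":0,"dy":0,"dz":0,"ax":0,"ay":0,"az":0,"hand":1}
    - {"dx":0,"dy":0,"dz":0,"ax":0,"ay":0,"az":0,"hand":1}
    - {"dx":0,"dy":0,"dz":0,"ax":0,"ay":0,"az":0,"hand":1}

```text
time_s: 21.8
tcp_pos: [0.5165, 0.026, 0.08]
ee_rot: [0.0, 0.775, -0.631, 0.0]
ft_force: [2.2, -3.5, 2.4]
finger_gap: 0.287
```

Run:
```python
from h import *
go([.516,.0225,.077],-78.3,4)
g=[]
for _ in range(8): r.camera("scene"); g.append(round(r.get_obs()["finger_gap"],3))
print(g, r.get_obs()["ft_torque"].round(2))
```

```text
rotvec to goal [-0.    -0.001 -0.   ]
t 21.8 tcp [0.5165 0.026  0.08  ] head -78.32 F [ 2.2 -3.5  2.4] gap 0.287 q [-0.12  0.27  1.81 -0.    1.06  1.25]
shift in goal axes mm [3.3 1.2 3. ] per row [0.8 0.3 0.8]
[0.288, 0.294, 0.293, 0.291, 0.29, 0.295, 0.288, 0.29] [-0.64 -0.15 -0.03]
```

The opening holds at about 0.29, with only sensor noise and no drift, so I hand in.

```bash
python3 -c "
from cell import r
print(r.finish_job())"
```

```text
the job is handed in; nothing more can be done
None
```

I lifted the aluminium cover off the gap and set it flat, handle up, on free bench near (0.46, −0.21). I then gripped the driven bolt's head along the gap at 60 N and handed the job in at about 22 s, still holding it. The hand-in returned no verdict.

- **Grip:** The opening held at about 0.29 (roughly 24.7 mm, close to the 24 mm across flats) for over 2 s with no drift. I take this to mean the bolt has stopped, but its speed can't be read directly.
- **Forces:** The readings I saw peaked at about 15 N, as the fingers first closed on the head. Residual forces at the end were under 5 N.
- **Cover and bystanders:** The last picture shows the cover flat and untouched, and the slide box, jar and pipette were found within about 5 mm of their starting places.
- **What failed or disagreed:**
  - My first move call was refused for missing keys and moved nothing.
  - The head stood about 3 mm from where I had estimated it along the gap. I eased the arm over to it after closing.
  - One bright plate edge in the top view disagreed with my bracket fit by several millimetres. The arm went into the gap without contact.

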